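# Counter-hold the hidden bolt head behind the slotted bracket

## Task

I am about to tighten the nut that carries the spanner on the slotted bracket, but its loose bolt turns with it and the spanner has sagged onto the bench. Reach down into the gap behind the bracket, grip the square head of that same bolt across its left and right flats, turn it by the head until the spanner is level, and hold it there steadily for three seconds. Do not touch the spanner, do not turn the other bolt, do not press hard on the bracket and leave the jar and bottle alone; finish while still holding the head.

Things in the scene. Friction and masses are not known exactly. Their poses are not given: they have to be found in the camera images.
- bracket: Fixed dark steel channel, 220 mm long (its y), open at top and ends. Origin on the bench, mid-length, under the back face of the front upright; x away from the robot, y left, z up; yaw -0.1 to 0.35. Upright x -5..0 mm, 72 mm high; clear gap x 0..50 mm; backing strip x 50..72 mm, 68 mm high; base plate x -40..72 mm, 5 mm thick.
- bolt_head (a point): Centre of the head to hold: steel, 18 x 18 mm across flats, 14 mm long along the bracket's x, in the gap 25 mm behind the upright's back face, 50 mm above the bench. A 16 mm sleeve joins it to the upright. Axis level, along the bracket's x. It sits 40 to 70 mm left or right of mid-length; it is the bolt whose nut (robot's side) carries the spanner. It turns freely.
- bolt (a joint): Turn of that bolt with head, nut and spanner as one, rad: 0 = spanner level, head's side flats upright; positive = spanner's free (left) end lower, a turn about the bracket's -x. It rests at about 0.28 (spanner on the bench) and falls back there under the spanner's weight (about 0.1 N m) unless held.
- bolt_left: Left half (towards the bracket's +y) of the same square head, carrying the left flat; origin 4.5 mm left of the head's centre; turns with the bolt.
- bolt_right: Right half of the same square head, carrying the right flat; origin 4.5 mm right of the head's centre; turns with the bolt.
- spanner: Steel ring spanner on the nut at the robot's side, 174 mm long over all, handle 12 mm high, lying along the bracket 16 to 24 mm in front of the upright's back face. Origin on the bolt's axis at the upright's back face; the handle points along its own +y (left).
- spanner_tip (a point): Centre of the spanner's free end, 150 mm from the bolt's axis; 50 mm above the bench when the spanner is level, about 8 mm when sagged.
- spare_head (a point): Centre of the square head of the other bolt (same head, plain nut, no spanner), in the same gap at the same height, 80 to 140 mm from the first; it turns easily but stays where it is left, and is to be left alone.
- spare_corner (a point): One rear corner of the other bolt's head, 12.7 mm off its axis; shows whether that bolt has been turned.
- flux_jar: Loose stoneware jar with lid, 55 mm across, 60 mm high, to the left of the bracket; origin under its centre. Leave it alone.
- glue_bottle: Loose small white squeeze bottle, 31 mm across, 94 mm high, far to the left of the bracket; origin under its centre. Leave it alone.

How it is judged (in metres and radians):
On the way:
1. the head is gripped on its left and right flats and the spanner held level for three seconds (value of joint bolt between -0.1 and 0.1 rad and contact force between the fingers and bolt_left above 3 N and contact force between the fingers and bolt_right above 3 N and contact force between anything else and spanner below 1 N), for 2.5 s.
At the end, for the whole second after the job is handed in: The fingers press on both the left and the right half of the spanner bolt's head with more than 3 N each, the bolt stands within 0.10 rad of spanner level and does not turn (under 0.1 rad/s), and nothing touches the spanner (all of step 1 and velocity of joint bolt between -0.1 and 0.1 rad/s); the arm keeps its last pose, push and grip.
It fails at once if the spanner is pushed instead of the head (contact force between anything else and spanner above 3 N).
It fails at once if the other bolt is turned (distance of spare_corner from where it was at the start of the episode above 0.004 m).
It fails at once if the bracket is pressed hard (over 40 N) (contact force between any of the fingers, the arm and bracket above 40 N).
It fails at once if the jar or the bottle is shifted (distance of any of flux_jar, glue_bottle from where it was at the start of the episode above 0.02 m).
It also fails if it takes over 35 s, if anything falls off the work surface, if the arm or the gripper's body presses on something with over 40 N, if the wrist force passes 120 N, or if a joint passes its speed limit or range.

## Robot

A 7-joint arm with a two-finger parallel gripper is mounted at the origin on a cart in front of the work surface, level with it; the furniture and walls round the work are solid. World frame = base frame: x ahead of the robot, y to its left, z up, the work surface at z = 0. Lengths are in mm, angles in rad, forces in N, time in s.
With the tool pointing down it reaches from about 400 to 850 mm from the base axis. Payload 4.5 kg.
Tool frame: the origin (TCP) lies between the finger pads; the fingertips stand 17 mm ahead of it and the grasp point (between the pads) lies 2 mm behind it; z points along the fingers, y is the line along which they close (so a half turn about z gives the same grasp; the last joint's range is limited). The gripper opens to 88 mm and grips with 3 to 60 N. Pads are 18 mm wide; open, the fingers measure 123 mm over their backs; the gripper's body (75 mm by 187 mm) begins 45 mm behind the grasp point.
Start: joints at [-1.102, 0.689, -0.195, 1.565, 0.157, 0.902, -0.215], TCP at [263.252, 566.878, 255.743] pointing down, gripper open.
Joint ranges: [-3.01, 3.01], [-0.46, 2.08], [-1.47, 1.51], [0.13, 2.56], [-1, 4.14], [0.04, 2.09], [-2.66, 2.66]. Speed limits (rad/s): [2.57, 2.57, 3.14, 3.14, 3.14, 3.14, 3.14].

## Interface

Orientations are given as a rotation vector (axis times angle).
In Python, from bench import robot gives the robot as it stands.
- The arm moves only by the tool drive_tool, never from a script. Its argument "motion" is a list of rows, each an object with "rot": the turn, a rotation vector about the world's x, y, z in rad, a list of three; "offset": the shift along the world's x, y, z in mm, a list of three; "fingers": the opening in per cent of the stroke, from 0 (shut) to 100 (fully open). A call has 1 to 12 rows; each row is the pose to reach, as a shift and turn from the pose commanded when the call began; what a row does not reach only later rows make up. A row lasts 1/8 s, in which the tool goes at most 62.5 mm and 10.7 degrees, less where a joint would pass 70% of its speed; a pose out of reach is approached as far as the arm can. A call with a gripper value outside its range is refused whole. The fingers move at their own pace and stop on an object; the grip force is fixed at half the most. Time passes only in rows, so rows that repeat a pose let the fingers close. It gives the time, the measured TCP pose, the force, the opening and the grip force at its end, in the units of the state.
- robot.read_state(): the state, without advancing time (a new reading comes with each control period).
- robot.read_camera(name): name is "side" or "top"; returns a dict with "color" (384x512x3 uint8, red, green, blue), "depth" (384x512 float32, mm along the optical axis (not along the pixel's ray), 0 where there is no reading), "vertical_fov" (degrees; the focal length in pixels is half the picture's height over the tangent of half this angle, whatever the lens; pixels are square), "cx", "cy" (the principal point, pixels), "R" (3x3) and "t" (3): a world point X has camera coordinates R X + t. Camera axes: x right, y down, z forward; pixel columns grow to the right and rows downward; lengths in mm; the calibration is good to about 2 mm. A picture is of the moment at which its call begins.
- robot.job_done(): hands the job in; it is judged then, once.
The state is a dict: "time": time; "joints": joint angles; "joint_vel": joint speeds; "joint_efforts": joint torques, N m; "tcp_pos": TCP position; "tcp_rot": TCP orientation; "force": force on the tool from outside, world axes, zero at the start; "ft_torque": the same for the moment, N m; "width": finger opening in mm; "finger_force": force on a finger pad.
Only numpy, scipy, OpenCV 4.12 (cv2) and the standard library are available. Lean on these libraries where they do the work, as an engineer would, in place of code of your own. Each camera call takes 0.05 s, during which the arm holds its last target. There are 200 camera calls.

## Working session

There is one attempt and no reset: what is moved stays moved. The work goes in short steps, Python scripts to look and compute and a tool call to move; the robot and the scene stay as the last step left them, time stands still between calls to the robot, and variables do not carry over. Pictures are saved under pics/ and viewed, at most 10 in all, crops included, and the job is handed in when it is done.

Besides the shell and the picture viewer there is one more tool, called as name([rows], argument=value, ...), one row to a line, values as JSON. drive_tool: Moves the arm, as the interface text tells. Its arguments: {"type":"object","properties":{"motion":{"type":"array","items":{"type":"object","properties":{"rot":{"type":"array","items":{"type":"number"}},"offset":{"type":"array","items":{"type":"number"}},"fingers":{"type":"number"}}}}},"required":["motion"]}

```bash
mkdir -p pics; ls
cat > h.py <<'E'
import numpy as np, cv2
from bench import robot
def cam(n):
    c=robot.read_camera(n); c['R']=np.array(c['R']); c['t']=np.array(c['t'])
    H,W=c['depth'].shape; f=H/2/np.tan(np.radians(c['vertical_fov'])/2); c['f']=f
    v,u=np.mgrid[:H,:W]; d=c['depth']
    P=np.stack([(u-c['cx'])/f*d,(v-c['cy'])/f*d,d],-1)
    c['X']=(P-c['t'])@c['R']; c['X'][d==0]=np.nan
    return c
def save(n,img,s=1.5): cv2.imwrite('pics/'+n,cv2.resize(img[...,::-1],None,fx=s,fy=s,interpolation=cv2.INTER_CUBIC))
E
python3 - <<'E'
from h import *
for n in('top','side'):
    c=cam(n); save(n+'0.png',c['color']); print(n,c['vertical_fov'],c['f'],c['cx'],c['cy'],(-c['R'].T@c['t']).round(),c['R'].round(2).tolist())
    np.savez('/tmp/'+n,X=c['X'],color=c['color'])
s=robot.read_state(); print(s)
E
```

```text
pics
top 46.70413523561998 444.70615843634 251.79955797649143 196.79083558394774 [ 446.  124. 1112.] [[-0.0, -1.0, -0.0], [-1.0, 0.0, -0.1], [0.1, 0.0, -1.0]]
side 43.54170853515601 480.74332962096884 253.250182237209 189.55363146765345 [  32. -980.  798.] [[0.9, -0.43, -0.02], [-0.24, -0.46, -0.85], [0.35, 0.78, -0.52]]
{'time': 0.1, 'joints': array([-1.10220031,  0.68990011, -0.19451119,  1.56619979,  0.15730864,
        0.90249652, -0.21507259]), 'joint_vel': array([ 0.0007637 , -0.00362576, -0.00137257, -0.00257975,  0.00015207,
       -0.00154374, -0.00062082]), 'joint_efforts': array([-2.16930595e-03, -5.28493309e+01, -1.27143569e+00, -1.53838599e+01,
       -5.26443729e-02,  1.85344332e-03,  3.48564254e-05]), 'tcp_pos': array([263.09012503, 566.35667378, 255.0007077 ]), 'tcp_rot': array([-6.77411651e-01, -3.06746111e+00,  2.50945134e-03]), 'force': array([ 0.29077917, -0.09135463, -0.05804635]), 'ft_torque': array([ 0.0155163 ,  0.0340725 , -0.00702727]), 'finger_force': 0.0, 'width': 87.96591388801048}
```

View pics/top0.png

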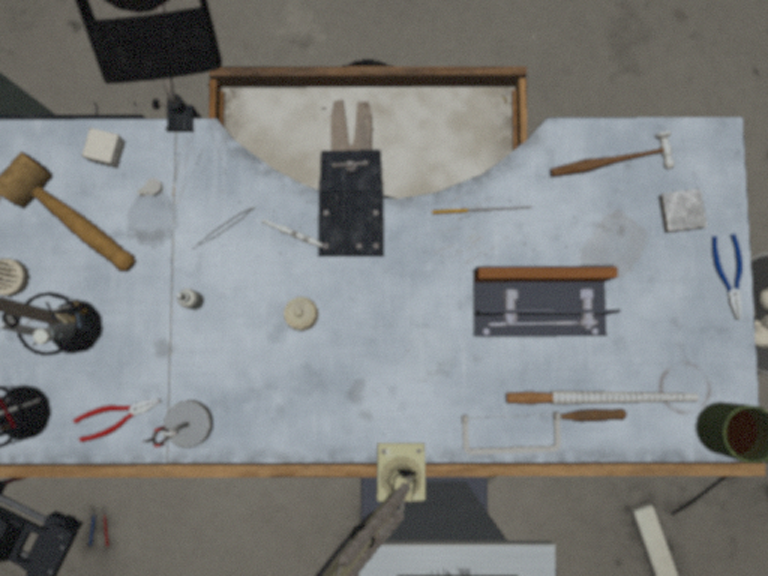

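View pics/side0.png

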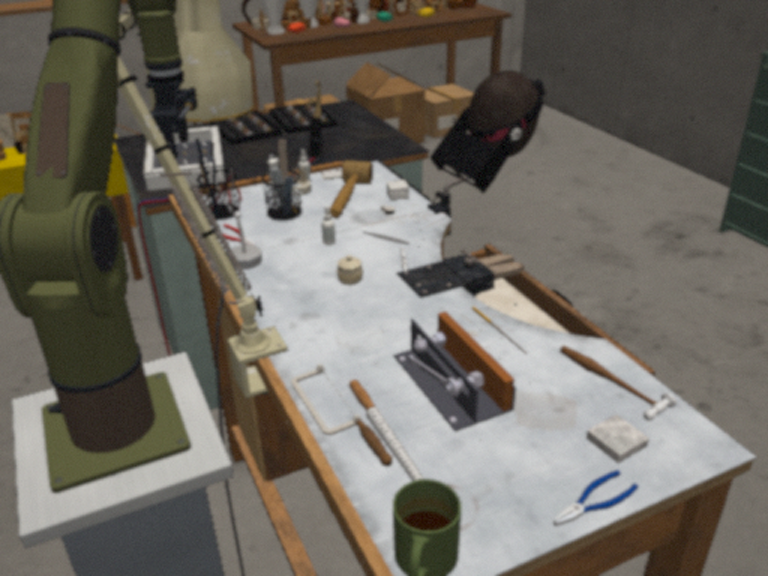

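The spanner ring and nut are on the right bolt (top ≈ (587,295)), and the handle runs left to ≈ (488,325). The spare bolt is at ≈ (511,300). The lamp arm rises from the clamp at (405,470) and may be in the way of the arm. Next I'll measure both.

Run:
```python
from h import *
for n in('top','side'):
    z=np.load('/tmp/%s.npz'%n); X=z['X']; g=lambda u,v:X[int(v/1.5),int(u/1.5)].round().tolist()
    if n=='top':
        pts=dict(strip_l=(480,273),strip_r=(612,272),b1=(587,294),b2=(511,298),nutR=(587,322),h=(500,325),upR=(617,311),upL=(478,314),jar=(301,313),lampbase=(405,470),lamp=(400,490),lamp2=(370,530),lamp3=(330,575),bench=(400,380),bottle=(190,298))
    else:
        pts=dict(lampbase=(250,335),l1=(240,300),l2=(200,220),l3=(150,110),l4=(125,60),arm=(60,200),hand=(170,90),helmet=(500,110),head=(475,378),nut=(455,385),tip=(417,365))
    for k,p in pts.items(): print(n,k,g(*p))
z=np.load('/tmp/top.npz');X=z['X'];C=z['color']
sub=C[165:235,305:425]; cv2.imwrite('pics/crop.png',cv2.resize(sub[...,::-1],None,fx=6,fy=6,interpolation=cv2.INTER_CUBIC))
# strip top & upright top point sets
r=X[165:235,305:425].reshape(-1,3)
for lo,hi,nm in((60,80,'top68-72'),(44,59.5,'heads')):
    s=r[(r[:,2]>lo)&(r[:,2]<hi)]; print(nm,len(s),s.min(0).round(),s.max(0).round())
s=r[(r[:,2]>60)&(r[:,2]<80)]; st=s[s[:,0]>s[:,0].max()-30]
rect=cv2.minAreaRect(st[:,:2].astype(np.float32)); print('strip rect',rect,st[:,2].mean())
```

```text
top strip_l [583.0, -35.0, 69.0]
top strip_r [585.0, -243.0, 68.0]
top b1 [551.0, -205.0, 57.0]
top b2 [546.0, -83.0, 57.0]
top nutR [507.0, -202.0, 62.0]
top h [506.0, -73.0, 15.0]
top upR [523.0, -247.0, 70.0]
top upL [522.0, -34.0, 30.0]
top jar [523.0, 250.0, 58.0]
top lampbase [286.0, 87.0, 105.0]
top lamp [268.0, 97.0, 159.0]
top lamp2 [238.0, 138.0, 263.0]
top lamp3 [206.0, 181.0, 332.0]
top bench [415.0, 92.0, -4.0]
top bottle [547.0, 425.0, 62.0]
side lampbase [255.0, 72.0, 57.0]
side l1 [251.0, 89.0, 122.0]
side l2 [215.0, 143.0, 264.0]
side l3 [nan, nan, nan]
side l4 [nan, nan, nan]
side arm [15.0, -24.0, 411.0]
side hand [261.0, 525.0, 377.0]
side helmet [1002.0, 428.0, 247.0]
side head [545.0, -214.0, 58.0]
side nut [506.0, -218.0, 64.0]
side tip [505.0, -93.0, 16.0]
top68-72 1000 [ 503. -251.   60.] [595. -31.  76.]
heads 478 [ 498. -251.   44.] [599. -31.  59.]
strip rect ((585.3334350585938, -140.62557983398438), (18.02684783935547, 219.7928009033203), 0.6967033743858337) 67.40503147126688
```

View pics/crop.png

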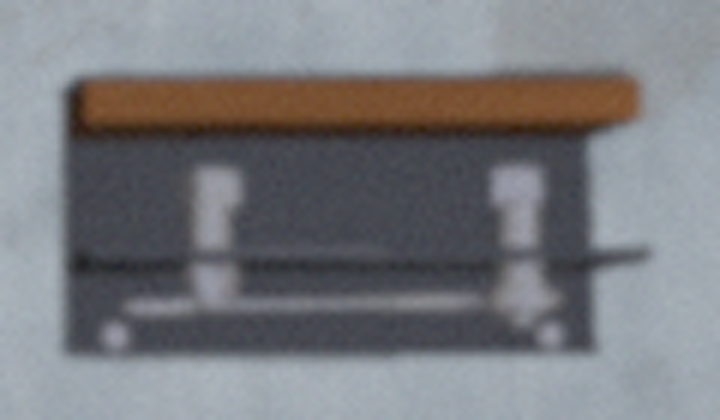

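The yaw comes out at about 0.012 rad, and the right head sits at roughly x 549, y −204. Before crossing over, I'll trace how far up the lamp arm goes.

Run:
```python
from h import *
z=np.load('/tmp/side.npz'); X=z['X'];C=z['color']
save('lamp.png',C[0:230,0:230],2.6)
top=np.load('/tmp/top.npz');T=top['X']
# lamp points: in region between bench front & robot
for n,A in(('side',X),('top',T)):
    p=A.reshape(-1,3); m=(p[:,0]>60)&(p[:,0]<330)&(p[:,1]>40)&(p[:,1]<480)&(p[:,2]>110)
    q=p[m]; 
    for lo in range(110,900,50):
        s=q[(q[:,2]>=lo)&(q[:,2]<lo+50)]
        if len(s): print(n,lo,len(s),np.median(s,0).round(),s.min(0).round(),s.max(0).round())
# heads: fit
c=robot.read_camera('top');R=np.array(c['R']);t=np.array(c['t']);f=384/2/np.tan(np.radians(c['vertical_fov'])/2)
o=-R.T@t
for nm,u,v in(('spanner',305+518/6,165+186/6),('spare',305+217/6,165+186/6)):
    d=R.T@np.array([(u-c['cx'])/f,(v-c['cy'])/f,1]); 
    for h in(50,60): print(nm,h,(o+d*(h-o[2])/d[2]).round(1))
```

```text
side 110 355 [253.  92. 132.] [221.  70. 110.] [330. 427. 160.]
side 160 396 [237. 111. 185.] [207.  85. 160.] [329. 430. 210.]
side 210 401 [223. 131. 236.] [193. 105. 210.] [253. 153. 260.]
side 260 413 [210. 153. 285.] [182. 132. 260.] [260. 479. 310.]
side 310 410 [200. 181. 333.] [169. 151. 310.] [263. 480. 360.]
side 360 317 [174. 194. 389.] [ 71.  40. 360.] [196. 220. 410.]
side 410 489 [108.  92. 437.] [ 74.  40. 410.] [182. 243. 460.]
side 460 657 [108.  86. 488.] [ 60.  40. 460.] [181. 445. 510.]
side 510 1097 [ 93.  81. 536.] [ 60.  41. 510.] [196. 480. 560.]
side 560 1288 [101. 119. 586.] [ 60.  85. 560.] [161. 180. 610.]
side 610 324 [103. 139. 616.] [ 68. 124. 610.] [161. 179. 624.]
top 110 271 [263.  93. 122.] [223.  74. 110.] [329. 431. 160.]
top 160 312 [237. 113. 186.] [210.  91. 160.] [330. 432. 210.]
top 210 388 [227. 136. 238.] [198. 113. 210.] [254. 177. 260.]
top 260 443 [213. 157. 287.] [190. 136. 260.] [261. 479. 310.]
top 310 282 [236. 471. 332.] [199. 158. 310.] [262. 480. 347.]
spanner 50 [ 551.3 -207.8   50. ]
spanner 60 [ 550.3 -204.7   60. ]
spare 50 [551.6 -87.6  50. ]
spare 60 [550.6 -85.6  60. ]
```

View pics/lamp.png

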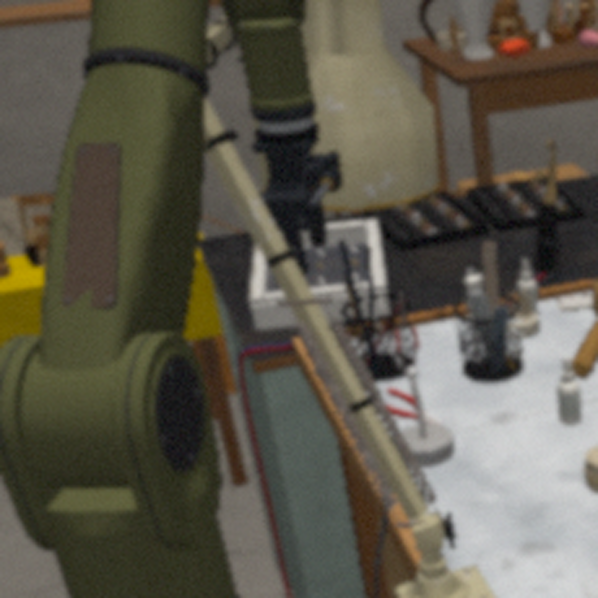

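Run:
```python
from h import *
X=np.load('/tmp/side.npz')['X']
for (u,v) in [(205,105),(215,130),(240,190),(283,262),(218,35),(222,25),(215,45),(230,40),(210,85),(212,60),(270,60),(280,110),(260,10),(150,20),(150,150),(100,60),(190,30),(60,440),(180,420)]:
    print((u,v),X[int(v/2.6),int(u/2.6)].round())
```

```text
(205, 105) [135. 131. 540.]
(215, 130) [150. 239. 491.]
(240, 190) [159. 216. 440.]
(283, 262) [181. 187. 377.]
(218, 35) [196. 480. 530.]
(222, 25) [212. 557. 526.]
(215, 45) [183. 409. 533.]
(230, 40) [219. 569. 506.]
(210, 85) [143. 138. 555.]
(212, 60) [182. 450. 510.]
(270, 60) [252. 535. 486.]
(280, 110) [254. 537. 430.]
(260, 10) [254. 536. 541.]
(150, 20) [108. 127. 611.]
(150, 150) [ 82.  60. 529.]
(100, 60) [ 65. 125. 585.]
(190, 30) [138. 138. 598.]
(60, 440) [-31. -49. 355.]
(180, 420) [ 54. -36. 345.]
```

Run:
```python
from h import *
for n in('top','side'):
    p=np.load('/tmp/%s.npz'%n)['X'].reshape(-1,3); r=np.hypot(p[:,0],p[:,1])
    m=(r>430)&(r<850)&(p[:,1]<700)&(p[:,1]>-350)&(p[:,0]>150)&(p[:,2]>120)
    q=p[m]; a=np.degrees(np.arctan2(q[:,1],q[:,0]))
    for lo in range(-40,80,10):
        s=q[(a>=lo)&(a<lo+10)]
        if len(s): i=s[:,2].argmax(); print(n,lo,len(s),s[i].round())
a=np.radians(np.linspace(65.1,-20.6,17)); R=np.linspace(624.6,588,17)
for A,r in zip(a,R): print((np.array([r*np.cos(A),r*np.sin(A)])-[263.1,566.4]).round())
```

```text
top 40 2 [499. 573. 121.]
top 50 398 [342. 432. 226.]
top 60 1924 [279. 519. 394.]
side 40 4 [518. 568. 123.]
side 50 883 [408. 699. 397.]
side 60 3404 [220. 516. 556.]
side 70 7 [205. 566. 525.]
[-0.  0.]
[ 50. -29.]
[ 98. -62.]
[ 142. -100.]
[ 182. -141.]
[ 218. -186.]
[ 249. -234.]
[ 276. -284.]
[ 298. -337.]
[ 315. -391.]
[ 326. -446.]
[ 333. -502.]
[ 334. -558.]
[ 330. -613.]
[ 321. -668.]
[ 306. -722.]
[ 287. -773.]
```

drive_tool([
  {"offset": [0,0,50],"rot": [0,0,0],"fingers": 100},
  {"offset": [0,0,95],"rot": [0,0,0],"fingers": 100},
  {"offset": [50,-29,95],"rot": [0,0,0],"fingers": 100},
  {"offset": [98,-62,95],"rot": [0,0,0],"fingers": 100},
  {"offset": [142,-100,95],"rot": [0,0,0],"fingers": 100},
  {"offset": [182,-141,95],"rot": [0,0,0.05],"fingers": 100},
  {"offset": [218,-186,95],"rot": [0,0,0.1],"fingers": 100},
  {"offset": [249,-234,95],"rot": [0,0,0.15],"fingers": 100},
  {"offset": [276,-284,95],"rot": [0,0,0.2],"fingers": 100},
  {"offset": [298,-337,95],"rot": [0,0,0.25],"fingers": 100},
  {"offset": [315,-391,95],"rot": [0,0,0.3],"fingers": 100},
  {"offset": [326,-446,95],"rot": [0,0,0.35],"fingers": 100},
])

```text
time: 1.65
tcp_pos: [589.7, 118.9, 350.3]
tcp_rot: [-0.131, -3.138, 0.0]
force: [1.0, 0.0, 0.8]
width: 88.0
finger_force: 0.0
```

drive_tool([
  {"offset": [3,-56,0],"rot": [0,0,0.03],"fingers": 100},
  {"offset": [0,-112,0],"rot": [0,0,0.06],"fingers": 100},
  {"offset": [-8,-168,0],"rot": [0,0,0.095],"fingers": 100},
  {"offset": [-18,-224,0],"rot": [0,0,0.095],"fingers": 100},
  {"offset": [-28,-280,-20],"rot": [0,0,0.095],"fingers": 100},
  {"offset": [-39,-326,-60],"rot": [0,0,0.095],"fingers": 100},
  {"offset": [-39,-326,-110],"rot": [0,0,0.095],"fingers": 100},
  {"offset": [-39,-326,-160],"rot": [0,0,0.095],"fingers": 100},
  {"offset": [-39,-326,-200],"rot": [0,0,0.095],"fingers": 100},
  {"offset": [-39,-326,-200],"rot": [0,0,0.095],"fingers": 100},
  {"offset": [-39,-326,-200],"rot": [0,0,0.095],"fingers": 100},
])

```text
time: 3.02
tcp_pos: [551.2, -205.2, 152.0]
tcp_rot: [-0.016, 3.14, -0.001]
force: [-0.1, 0.2, 0.9]
width: 88.3
finger_force: 0.0
```

Run:
```python
from h import *
s=robot.read_state(); print(s['tcp_pos'],s['tcp_rot'],s['joints'].round(2))
c=cam('side'); I=c['color'].copy()
def pr(x):
    q=c['R']@np.array(x)+c['t']; return q[0]/q[2]*c['f']+c['cx'],q[1]/q[2]*c['f']+c['cy']
import json
S=4;x0,y0=240,130
sub=cv2.resize(I[y0:y0+150,x0:x0+190,::-1],None,fx=S,fy=S,interpolation=cv2.INTER_CUBIC)
def dot(p,col):
    u,v=pr(p); cv2.circle(sub,(int((u-x0+.5)*S),int((v-y0+.5)*S)),3,col,-1)
hd=np.array([550.2,-207.8,50])
dot(hd+[7,0,0],(0,0,255)); 
for a in np.radians([29,119,209,299]): dot(hd+[7,12.7*np.cos(a),12.7*np.sin(a)],(0,255,255)); dot(hd+[-7,12.7*np.cos(a),12.7*np.sin(a)],(0,255,0))
dot([519,-250.6,72],(255,0,255)); dot([521.7,-31.3,72],(255,0,255));dot([577,-251,68],(255,0,255))
cv2.imwrite('pics/near.png',sub)
```

```text
[ 551.17804093 -205.24734416  152.0013569 ] [-1.60707950e-02  3.13966610e+00 -6.15059625e-04] [ 0.42  0.79 -0.25  1.77  0.31  0.62  1.57]
```

View pics/near.png

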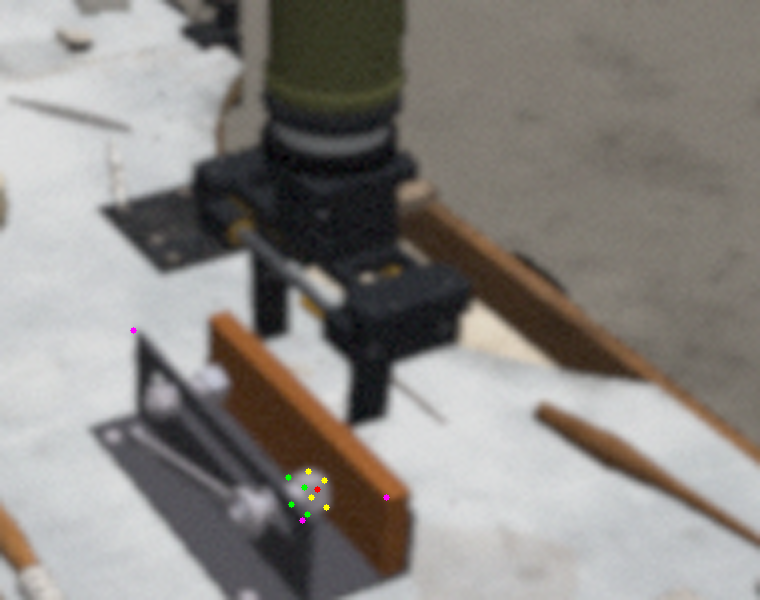

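The predicted head outline lands on the blob at (307,488), and the fingers straddle the gap along y. Next I'll tilt to match the sagged head and descend.

drive_tool([
  {"offset": [0,0,0],"rot": [-0.11,0,0],"fingers": 100},
  {"offset": [0,0,0],"rot": [-0.22,0,0],"fingers": 100},
  {"offset": [0,0,-25],"rot": [-0.22,0,0],"fingers": 100},
  {"offset": [0,0,-50],"rot": [-0.22,0,0],"fingers": 100},
  {"offset": [0,0,-70],"rot": [-0.22,0,0],"fingers": 100},
  {"offset": [0,0,-85],"rot": [-0.22,0,0],"fingers": 100},
  {"offset": [0,0,-93],"rot": [-0.22,0,0],"fingers": 100},
  {"offset": [0,0,-93],"rot": [-0.22,0,0],"fingers": 100},
  {"offset": [0,0,-93],"rot": [-0.22,0,0],"fingers": 60},
  {"offset": [0,0,-93],"rot": [-0.22,0,0],"fingers": 45},
])

```text
time: 4.32
tcp_pos: [550.6, -205.3, 58.3]
tcp_rot: [0.015, -3.122, 0.345]
force: [-0.2, 0.5, 0.2]
width: 70.2
finger_force: 0.0
```

Run:
```python
from h import *
s=robot.read_state(); print(s['tcp_pos'],s['tcp_rot'],s['width'],s['force'],s['ft_torque'])
c=cam('side'); cv2.imwrite('pics/down.png',cv2.resize(c['color'][150:290,250:400,::-1],None,fx=4,fy=4,interpolation=cv2.INTER_CUBIC))
```

```text
[ 550.58717061 -205.34264665   58.34540425] [ 0.01527098 -3.12242141  0.34504269] 70.17288851391937 [-0.22436768  0.53119902  0.21164499] [ 0.21226784  0.03842392 -0.04739572]
```

View pics/down.png

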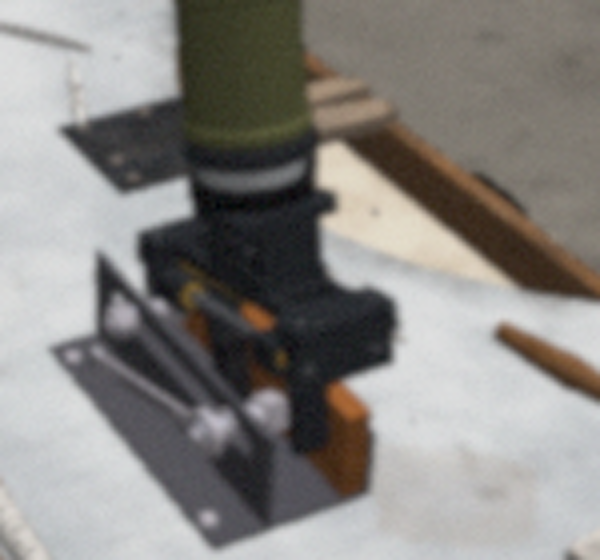

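The fingers stand either side of the head at (268,408) with no contact. Now I'll close on it.

drive_tool([
  {"offset": [0,0,0],"rot": [0,0,0],"fingers": 32},
  {"offset": [0,0,0],"rot": [0,0,0],"fingers": 32},
  {"offset": [0,0,0],"rot": [0,0,0],"fingers": 26},
  {"offset": [0,0,0],"rot": [0,0,0],"fingers": 26},
  {"offset": [0,0,0],"rot": [0,0,0],"fingers": 0},
  {"offset": [0,0,0],"rot": [0,0,0],"fingers": 0},
  {"offset": [0,0,0],"rot": [0,0,0],"fingers": 0},
  {"offset": [0,0,0],"rot": [0,0,0],"fingers": 0},
])

```text
time: 5.38
tcp_pos: [550.2, -205.4, 57.8]
tcp_rot: [0.015, -3.121, 0.345]
force: [-0.3, -1.2, -0.1]
width: 18.0
finger_force: 29.7
```

Run:
```python
from h import *
s=robot.read_state(); print(s['tcp_pos'],s['tcp_rot'],s['width'],s['force'],s['ft_torque'],s['finger_force'])
```

```text
[ 550.24188409 -205.44837746   57.80632126] [ 0.01546271 -3.1213755   0.34528572] 18.01304849416012 [-0.32699757 -1.24998267 -0.06863936] [-0.11463717 -0.05922741 -0.01733078] 29.675806146115065
```

Width is 18.0 mm and the side force is 1.2 N, so the grip is flat and centred. Next I'll turn the tool upright about the bolt's axis.

drive_tool([
  {"offset": [0,-0.2,0],"rot": [0.03,0,0],"fingers": 0},
  {"offset": [0,-0.5,0.1],"rot": [0.06,0,0],"fingers": 0},
  {"offset": [0,-0.7,0.1],"rot": [0.09,0,0],"fingers": 0},
  {"offset": [0,-0.9,0.1],"rot": [0.12,0,0],"fingers": 0},
  {"offset": [0,-1.2,0.2],"rot": [0.15,0,0],"fingers": 0},
  {"offset": [0,-1.4,0.2],"rot": [0.18,0,0],"fingers": 0},
  {"offset": [0,-1.6,0.2],"rot": [0.2,0,0],"fingers": 0},
  {"offset": [0,-1.7,0.2],"rot": [0.22,0,0],"fingers": 0},
  {"offset": [0,-1.7,0.2],"rot": [0.22,0,0],"fingers": 0},
  {"offset": [0,-1.7,0.2],"rot": [0.22,0,0],"fingers": 0},
])

```text
time: 6.62
tcp_pos: [550.3, -207.2, 58.0]
tcp_rot: [-0.016, 3.142, -0.001]
force: [-0.2, -1.3, 1.2]
width: 17.1
finger_force: 29.7
```

Run:
```python
from h import *
s=robot.read_state(); print(s['tcp_pos'],s['tcp_rot'],s['width'],s['force'],s['ft_torque'],s['finger_force'])
c=cam('side'); cv2.imwrite('pics/lev.png',cv2.resize(c['color'][190:290,250:380,::-1],None,fx=6,fy=6,interpolation=cv2.INTER_CUBIC))
```

```text
[ 550.26355631 -207.15503273   57.99959717] [-1.59265374e-02  3.14152612e+00 -1.01175697e-03] 17.129867935144176 [-0.18389156 -1.33899603  1.18347926] [-0.44180431 -0.0410227  -0.04966376] 29.653278412297368
```

View pics/lev.png

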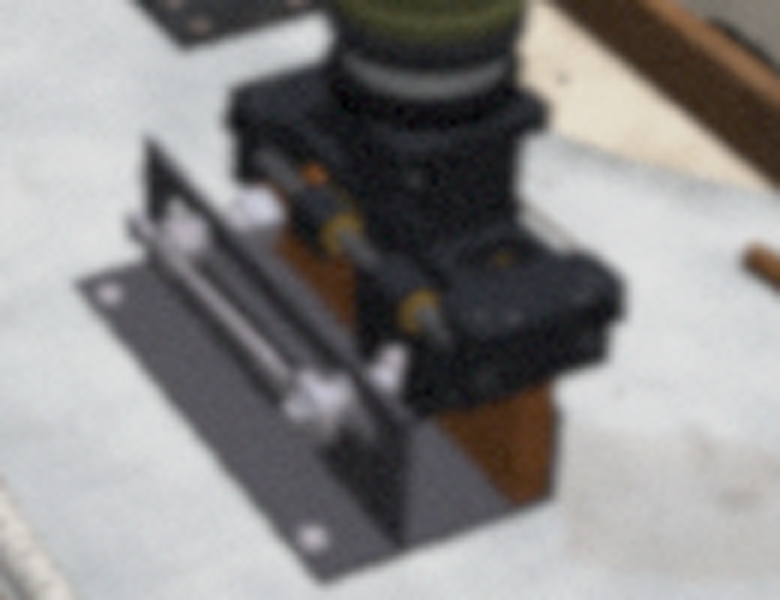

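The spanner is lifted and looks parallel to the upright's top, with its tip at about (135,228). I'll check the angle from depth.

Run:
```python
from h import *
for n in('side','top'):
    c=cam(n); p=c['X'].reshape(-1,3)
    m=(p[:,0]>498)&(p[:,0]<512)&(p[:,1]>-175)&(p[:,1]<-66)&(p[:,2]>18)&(p[:,2]<75)
    q=p[m]; print(n,len(q),np.polyfit(q[:,1],q[:,2],1).round(3))
    b=[np.median(q[(q[:,1]>=y)&(q[:,1]<y+20),2]).round(1) for y in range(-175,-66,20)]; print(b)
    X=[504,-57,50]
    for z in (36,50,64):
        k=c['R']@np.array([504,-57.,z])+c['t']; print(z,(k[:2]/k[2]*c['f']+[c['cx'],c['cy']]).round(1))
s=robot.read_state();print(s['width'])
```

```text
side 119 [-7.0000e-03  4.8938e+01]
[np.float64(51.3), np.float64(51.1), np.float64(49.3), np.float64(49.5), np.float64(51.6), np.float64(47.7)]
36 [271.4 229.7]
50 [271.4 225.4]
64 [271.4 221.1]
top 101 [-3.0000e-03  5.2301e+01]
[np.float64(52.9), np.float64(52.6), np.float64(51.9), np.float64(50.6), np.float64(56.4), np.float64(48.8)]
36 [327.8 216.2]
50 [328.8 215.9]
64 [329.8 215.5]
18.133600067236586
```

The handle's slope is within 0.01 rad of level at z ≈ 50, as it should be. Holding it there.

drive_tool([
  {"offset": [0,0,0],"rot": [0,0,0],"fingers": 0},
  {"offset": [0,0,0],"rot": [0,0,0],"fingers": 0},
  {"offset": [0,0,0],"rot": [0,0,0],"fingers": 0},
  {"offset": [0,0,0],"rot": [0,0,0],"fingers": 0},
  {"offset": [0,0,0],"rot": [0,0,0],"fingers": 0},
  {"offset": [0,0,0],"rot": [0,0,0],"fingers": 0},
  {"offset": [0,0,0],"rot": [0,0,0],"fingers": 0},
  {"offset": [0,0,0],"rot": [0,0,0],"fingers": 0},
  {"offset": [0,0,0],"rot": [0,0,0],"fingers": 0},
  {"offset": [0,0,0],"rot": [0,0,0],"fingers": 0},
  {"offset": [0,0,0],"rot": [0,0,0],"fingers": 0},
  {"offset": [0,0,0],"rot": [0,0,0],"fingers": 0},
])

```text
time: 8.28
tcp_pos: [550.2, -207.1, 58.0]
tcp_rot: [-0.016, 3.142, -0.0]
force: [-1.0, -5.3, 1.1]
width: 18.0
finger_force: 29.7
```

drive_tool([
  {"offset": [0,0,0],"rot": [0,0,0],"fingers": 0},
  {"offset": [0,0,0],"rot": [0,0,0],"fingers": 0},
  {"offset": [0,0,0],"rot": [0,0,0],"fingers": 0},
  {"offset": [0,0,0],"rot": [0,0,0],"fingers": 0},
  {"offset": [0,0,0],"rot": [0,0,0],"fingers": 0},
  {"offset": [0,0,0],"rot": [0,0,0],"fingers": 0},
  {"offset": [0,0,0],"rot": [0,0,0],"fingers": 0},
  {"offset": [0,0,0],"rot": [0,0,0],"fingers": 0},
  {"offset": [0,0,0],"rot": [0,0,0],"fingers": 0},
  {"offset": [0,0,0],"rot": [0,0,0],"fingers": 0},
  {"offset": [0,0,0],"rot": [0,0,0],"fingers": 0},
  {"offset": [0,0,0],"rot": [0,0,0],"fingers": 0},
])

```text
time: 9.78
tcp_pos: [550.3, -207.1, 58.0]
tcp_rot: [-0.016, 3.142, -0.0]
force: [-1.1, -5.5, 0.9]
width: 18.2
finger_force: 29.7
```

drive_tool([
  {"offset": [0,0,0],"rot": [0,0,0],"fingers": 0},
  {"offset": [0,0,0],"rot": [0,0,0],"fingers": 0},
  {"offset": [0,0,0],"rot": [0,0,0],"fingers": 0},
  {"offset": [0,0,0],"rot": [0,0,0],"fingers": 0},
  {"offset": [0,0,0],"rot": [0,0,0],"fingers": 0},
  {"offset": [0,0,0],"rot": [0,0,0],"fingers": 0},
])

```text
time: 10.52
tcp_pos: [550.2, -207.1, 58.0]
tcp_rot: [-0.016, 3.142, -0.0]
force: [-0.9, -5.0, 1.5]
width: 18.3
finger_force: 29.7
```

Run:
```python
from h import *
c=cam('side'); p=c['X'].reshape(-1,3)
m=(p[:,0]>498)&(p[:,0]<512)&(p[:,1]>-175)&(p[:,1]<-66)&(p[:,2]>18)&(p[:,2]<75)
k=np.polyfit(p[m,1],p[m,2],1); s=robot.read_state(); print(k,s['finger_force'],s['force'],s['time'])
if abs(k[0])<.06 and s['finger_force']>10: print(robot.job_done())
```

```text
[-7.19653890e-03  4.92094329e+01] 29.653426087461412 [-0.23393394 -5.32790871  2.14445507] 10.575
the job is handed in; nothing more can be done
None
```

I gripped the spanner bolt's head on its left and right flats and turned it until the spanner was level, within about 0.01 rad by camera. I held it there for almost 4 s at about 30 N, and handed the job in at 10.6 s while still gripping; no verdict came back.

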